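Draw a shelf rail tight with a cam lock

ROBOT

A 6-joint arm with a two-finger parallel gripper is mounted at the origin on the work surface. World frame = base frame: x ahead of the robot, y to its left, z up, the work surface at z = 0. Lengths are in m, angles in rad, forces in N, time in s.
With the tool pointing down it reaches from about 0.35 to 0.975 m from the base axis. Payload 4.9 kg.
Tool frame: the origin (TCP) lies on the centre line of the jaws, within the pads' length; the fingertips stand 25 mm ahead of it and the grasp point (between the pads) lies 6 mm ahead of it; z points along the fingers, y is the line along which they close (so a half turn about z gives the same grasp; the last joint's range is limited). The gripper opens to 85 mm and grips with 20 to 120 N. Pads are 22 mm wide; open, the fingers measure 114 mm over their backs; the gripper's body (76 mm by 85 mm) begins 54 mm behind the grasp point. The pads swing forward as they close: fully open they stand 13 mm farther back than shut.
Start: joints at [1.219, 0.053, 1.613, -0, 1.476, -0.119], TCP at [0.144, 0.608, 0.256] pointing down, gripper open.
Joint ranges: [-3.01, 3.01], [-1.01, 2.22], [0.06, 2.58], [-1.02, 4.17], [0.09, 2.62], [-3.14, 3.14]. Speed limits (rad/s): [2.57, 2.57, 3.14, 3.14, 3.14, 3.14].

INTERFACE

Orientations are given as a unit quaternion [w, x, y, z].
In Python, from plant import state, grab_frame, get_calibration, job gives the robot as it stands. The module is installed in compiled form; this text tells all that it offers.
- The arm moves only by the tool move_arm, never from a script. Its argument "targets" is a list that holds one entry, the list of rows, each a list of 5 numbers: the opening in per cent of the stroke, from 0 (shut) to 100 (fully open), then the shift along the tool's x, y, z as a fraction of full scale, then the turn about the tool's z as a fraction of full scale. A call has 1 to 5 rows; each row shifts and turns the commanded pose from where the row before left it, along the tool's axes as they then stand; what a row does not reach is not made up. Full scale, the value 1, is 0.6 m for a shift and 6 degrees for a turn. A row lasts 1/12 s, in which the tool goes at most 41.7 mm and 7.16 degrees, less where a joint would pass 70% of its speed; a pose out of reach is approached as far as the arm can. A call with a number of a shift or a turn outside -1 to 1 is refused whole. A call with a gripper value outside its range is refused whole. The fingers move at their own pace and stop on an object; the grip force is fixed at half the most. Time passes only in rows, so rows that do not move let the fingers close. It gives the time, the measured TCP pose, the force, the opening and the grip force at its end, in the units of the state.
- state(): the state, without advancing time (a new reading comes with each control period).
- grab_frame(name): name is "side" or "top"; returns the picture (420x560x3 uint8, red, green, blue); there is no depth.
- get_calibration(name): a dict with "vertical_fov" (degrees; the focal length in pixels is half the picture's height over the tangent of half this angle, whatever the lens; pixels are square), "cx", "cy" (the principal point, pixels), "R" (3x3) and "t" (3): a world point X has camera coordinates R X + t. Camera axes: x right, y down, z forward; pixel columns grow to the right and rows downward; lengths in m; the calibration is good to about 2 mm. A picture is of the moment at which its call begins. get_calibration takes no time and is no camera call.
- job.job_done(): hands the job in; it is judged then, once.
The state is a dict: "time": time; "joint_pos": joint angles; "joint_vel": joint speeds; "joint_efforts": joint torques, N m; "tool_pos": TCP position; "tool_rot": TCP orientation; "contact_force": force on the tool from outside, world axes, zero at the start; "ft_torque": the same for the moment, N m; "gripper_width": opening from 0.0 (shut) to 1.0 (fully open); "grasp_force": force on a finger pad.
Only numpy, scipy, OpenCV 4.12 (cv2) and the standard library are available. Lean on these libraries where they do the work, as an engineer would, in place of code of your own. Each camera call takes 0.05 s, during which the arm holds its last target. There are 200 camera calls.

TASK

Lock the loose rail to the plywood panel: take the yellow screwdriver from its stand, set its blade in the slot of the cam lock and turn it clockwise (seen from above) until the cam has drawn the rail firmly tight against the panel, so that the joint stays clamped. Work by feel, do not force the cam once it is tight, and do not push the rail by hand. Then put the screwdriver back upright in its stand, and leave everything else on the bench where it is.

Things in the scene. Friction and masses are not known exactly. Their poses are not given: they have to be found in the camera images.
- panel: fixed plywood panel, 130 x 200 x 44 mm, lying on the bench with a round black bezel (outer 70 mm, inner 35 mm, 2 mm high) around the cam lock. Origin on the bench surface directly under the cam's axis; x points across the joint edge to the rail (edge 40 mm from the origin), z up. The panel reaches from x -90 to +40 mm and y -100 to +100 mm; two black hold-down pads, 20 mm high with their bolt heads, stand on its rear corners around x -70, y +-73 mm
- panel_edge (a point): point on the panel's joint edge, top face (44 mm up), opposite the middle of the rail; axes as the panel
- cam_slot (a point): middle of the screwdriver slot at the top face of the cam disc, 42 mm above the bench (2 mm below the panel's top). Silver disc, 35 mm seen, with a straight slot 20 mm long, 4.2 mm wide, 8 mm deep, along the x axis of this point; z up. The point turns with the cam; blade play and wind-up let the screwdriver run 0.1 to 0.25 rad ahead
- cam (a joint): cam angle, rad, clockwise from above positive; starts -0.12 to 0.03, slot towards the rail. 0.3 to 0.7 rad of slack, then it pulls the rail in, 5 mm per rad at 0.05 to 0.18 N m. Tight between 0.75 and 1.35 rad, unknown as the bolt's depth varies; then torque climbs 1 N m per rad. On the screwdriver 0.27 N m is right, under 0.22 loose, over about 0.32 damages the slot. Stays where left
- rail_face (a point): loose hardwood rail, 50 x 200 x 44 mm, 0.27 kg, lying on the bench beside the panel; point in the middle of its joint face at the top edge (44 mm up); x points away from the panel into the rail. It starts about 2 mm from the panel; its two dowels and its bolt are already in the panel's holes
- driver_grip (a point): stubby flat-blade screwdriver, 108 mm long, 0.12 kg, standing upright in its stand, blade down; point at the centre of its yellow square handle (28 x 28 mm, 54 mm high, sides along this point's x and y), 81 mm above the blade's tip. Black flange 38 x 38 x 6 mm under the handle, 48 to 54 mm above the tip; shank 10 mm thick. z points up from the tip to the handle. The blade, 16 mm wide and 2.6 mm thick, lies along x
- driver_tip (a point): middle of the end of the screwdriver's blade; axes as driver_grip
- stand_hole (a point): centre of the mouth of the round hole, 25 mm wide and through, in the top of the screwdriver's stand, a fixed dark wood block 64 x 64 x 56 mm; the point is 56 mm above the bench. The flange rests on the block, with the tip 48 mm below this point
- fittings_mid (a point): loose blue two-part bin, 130 x 100 x 45 mm, with spare fittings; its centre, half-way up. It may change places with the stand
- mallet_grip (a point): loose hammer lying on the bench; point on its handle
- tape: loose cardboard-brown roll, 100 mm across, 48 mm high; origin under its centre
- offcut: loose wooden block, 120 x 70 x 30 mm; origin under its centre
- glue: loose white bottle with a red cap, 60 mm across, 160 mm high; origin under its centre
- mug: loose blue mug, 80 mm across, 90 mm high; origin under its centre
Mind the look-alikes: they are no part of the job. Of the things that look like the part that bears driver_grip, the middle-sized one is meant.

How it is judged:
On the way, in this order (a step that is already met when the one before it is completed fails the run):
1. the screwdriver's blade is seated in the cam's slot (z of driver_tip in the frame of cam_slot below -0.0045 m and horizontal distance between driver_tip and cam_slot below 0.005 m), for 0.1 s.
2. with the blade in the slot, the cam is turned until the rail is drawn tight against the panel (all of step 1 and x of rail_face in the frame of panel_edge below 0.0008 m and contact force between rail and panel above 30 N and value of joint cam above 0.5 rad), for 0.2 s.
At the end, for the whole second after the job is handed in: the rail is closed on the panel (gap under 0.8 mm) and still clamped (contact forces of rail on panel and cam over 22 N in all), the cam turned past 0.5 rad, and the screwdriver stands at rest, upright within 0.12 rad, in its stand, flange within 4 mm of the block (x of rail_face in the frame of panel_edge below 0.0008 m and contact force between rail and panel above 22 N and value of joint cam above 0.5 rad and horizontal distance between driver_tip and stand_hole below 0.01 m and z of driver_tip in the frame of stand_hole below -0.044 m and angle between driver_tip's own z axis and vertical below 0.12 rad and linear speed of driver below 0.02 m/s); the robot touches nothing.
It fails at once if the cam is forced: more than 64 N between the screwdriver and the panel with its cam (contact force between driver and panel above 64 N).
It fails at once if the rail is pushed by the robot (contact force between any of the fingers, the arm and rail above 2 N).
It fails at once if another thing on the bench is moved by more than 25 mm (distance of any of fittings_mid, mallet_grip, tape, offcut, glue, mug from where it was at the start of the episode above 0.025 m).
It also fails if it takes over 69 s, if anything falls off the work surface, if the arm or the gripper's body presses on something with over 40 N, if the wrist force passes 120 N, or if a joint passes its speed limit or range.

## Working session

There is one attempt and no reset: what is moved stays moved. The work goes in short steps, Python scripts to look and compute and a tool call to move; the robot and the scene stay as the last step left them, time stands still between calls to the robot, and variables do not carry over. Pictures are saved under pics/ and viewed, at most 10 in all, crops included, and the job is handed in when it is done.

Besides the shell and the picture viewer there is one more tool, called in YAML: its name, and indented under it one key for each argument. move_arm: Moves the arm, as the interface text tells. Shift numbers are shares of 0.6 m and turn numbers shares of 6 degrees, none past 1 either way. Its arguments: {"type":"object","properties":{"targets":{"type":"array"}},"required":["targets"]}

```bash
mkdir -p pics; cat > h.py <<'E'
import numpy as np,cv2
from plant import state,grab_frame,get_calibration,job
def cam(n):
    c=get_calibration(n);f=210/np.tan(np.radians(c['vertical_fov'])/2);return c,f,np.array(c['R']),np.array(c['t'])
def ray(n,p,z):
    c,f,R,t=cam(n);d=R.T@np.array([(p[0]-c['cx'])/f,(p[1]-c['cy'])/f,1]);o=-R.T@t
    return o+d*(z-o[2])/d[2]
def pix(n,X):
    c,f,R,t=cam(n);q=R@np.array(X)+t;return np.array([c['cx']+f*q[0]/q[2],c['cy']+f*q[1]/q[2]])
def grab(n,name):
    im=grab_frame(n)[:,:,::-1].copy();cv2.imwrite(f'pics/{name}.png',im);return im
E
python3 - <<'E'
from h import *
for n in('top','side'):
    grab(n,n+'0');c,f,R,t=cam(n);print(n,c['vertical_fov'],c['cx'],c['cy'],f,-R.T@t,R.round(3).tolist(),[k for k in c])
print(state())
E
```

```text
top 46.04702708004736 274.5673684659977 207.05470534753672 494.165048899484 [ 0.46587322 -0.01592238  1.47498339] [[-0.027, -1.0, -0.009], [-0.997, 0.028, -0.073], [0.073, 0.007, -0.997]] ['vertical_fov', 'cx', 'cy', 'R', 't']
side 52.56627682660513 278.93195184772935 209.5774716327935 425.21770878071743 [ 0.53906038 -0.99720952  0.8110881 ] [[0.999, -0.031, 0.016], [-0.005, -0.584, -0.812], [0.035, 0.811, -0.584]] ['vertical_fov', 'cx', 'cy', 'R', 't']
{'time': 0.1, 'joint_pos': array([ 1.21900037e+00,  5.32624979e-02,  1.61414313e+00, -1.05626900e-05,
        1.47599138e+00, -1.19021141e-01]), 'joint_vel': array([-0.00065026, -0.00134215, -0.00421006,  0.00126658, -0.00175532,
       -0.00134182]), 'joint_efforts': array([ 3.20753797e-04, -3.94903314e+01, -3.71362174e+01, -9.17040097e-05,
        3.91276975e-03,  1.16482397e-05]), 'tool_pos': array([0.14401191, 0.60765757, 0.25521159]), 'tool_rot': array([-2.05311782e-04,  1.16124272e-01,  9.93234282e-01, -8.78520109e-04]), 'contact_force': array([-0.6766243 , -0.35576202, -1.2876476 ]), 'ft_torque': array([-0.01225513,  0.00938429,  0.02298982]), 'grasp_force': 0.0, 'gripper_width': 1.0003971868363648}
```

View pics/top0.png

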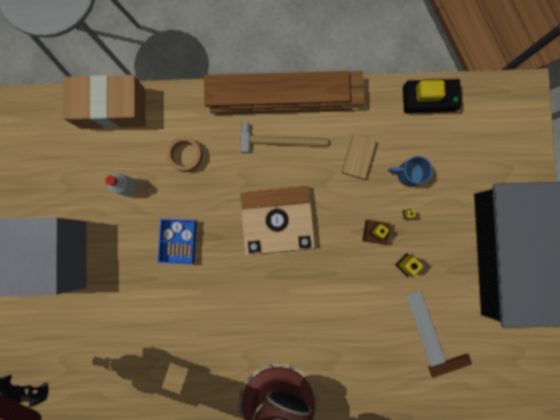

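View pics/side0.png

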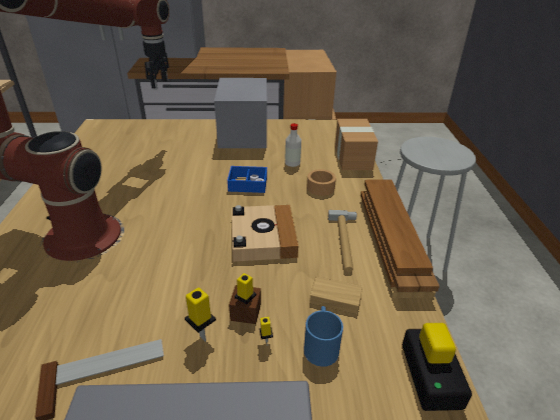

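Top view: the panel is at (278,222), with its cam at (277,219) and the rail above it. The bin is at (178,242). Three yellow screwdrivers could be taken for the target:
- top (381,231) / side (245,288): standing in the dark block, medium size
- top (410,214) / side (266,328): small
- top (411,265) / side (199,308): large

I choose the one at (381,231) and will check it in a crop.

```bash
python3 - <<'E'
from h import *
t=cv2.imread('pics/top0.png');s=cv2.imread('pics/side0.png')
a=cv2.resize(t[195:285,345:435],(400,400),interpolation=cv2.INTER_CUBIC)
b=cv2.resize(t[180:260,235:315],(400,400),interpolation=cv2.INTER_CUBIC)
cv2.imwrite('pics/c1.png',np.hstack([a,b]))
# measure yellow
for n,im in(('top',t),('side',s)):
    hsv=cv2.cvtColor(im,cv2.COLOR_BGR2HSV);m=cv2.inRange(hsv,(22,150,60),(35,255,255))
    k,l,st,ce=cv2.connectedComponentsWithStats(m)
    for i in range(1,k):
        if st[i,4]>15: print(n,st[i],ce[i].round(1))
hsv=cv2.cvtColor(t,cv2.COLOR_BGR2HSV)
print(pix('top',ray('top',(381,231),.143)),ray('top',(381,231),.143),ray('top',(277,219),.042))
print(pix('side',ray('top',(381,231),.143)),pix('side',ray('top',(277,219),.042)))
E
```

```text
top [416  79  30  22 560] [430.3  89.5]
top [404 210  12   9  95] [409.4 213.9]
top [372 224  17  15 168] [380.4 230.9]
top [399 256  25  20 297] [410.9 265.1]
side [237 273  16  27 331] [244.5 286.3]
side [186 287  25  39 658] [198.2 306.8]
side [260 316  12  20 177] [265.3 326.1]
side [ 419  322   37   42 1176] [437.  342.8]
[381. 231.] [ 0.49105966 -0.29042544  0.143     ] [ 0.53609047 -0.0115961   0.042     ]
[243.26432835 266.87473671] [263.26418782 226.07130008]
```

View pics/c1.png

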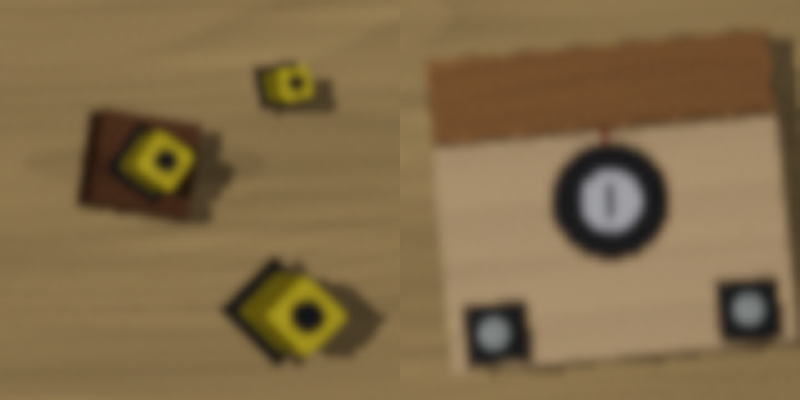

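The crop confirms it: the medium screwdriver stands in the dark block. The slot points towards the rail. Now I'll measure both more precisely.

```bash
python3 - <<'E'
from h import *
t=cv2.imread('pics/top0.png');hsv=cv2.cvtColor(t,cv2.COLOR_BGR2HSV)
S=8
def up(x0,x1,y0,y1): 
    return cv2.resize(t[y0:y1,x0:x1],None,fx=S,fy=S,interpolation=cv2.INTER_CUBIC)
def topx(p,o): return (p[0]+.5)/S-.5+o[0],(p[1]+.5)/S-.5+o[1]
def poly(m,o,z,name):
    cs,_=cv2.findContours(m,cv2.RETR_EXTERNAL,cv2.CHAIN_APPROX_NONE);c=max(cs,key=cv2.contourArea)
    P=np.array([ray('top',topx(p[0],o),z)[:2] for p in c],np.float32)
    r=cv2.minAreaRect((P*1000).astype(np.float32)); print(name,np.round(r[0],1),np.round(r[1],1),r[2],'mean',(P*1000).mean(0).round(1)); return P
o=(365,215);u=up(365,400,215,250);h=cv2.cvtColor(u,cv2.COLOR_BGR2HSV)
print('V pct',np.percentile(h[...,2][(h[...,0]>22)&(h[...,0]<35)&(h[...,1]>150)],[5,25,50,75,95]))
for th in(130,150,170):
    m=cv2.inRange(h,(22,120,th),(35,255,255))
    m=cv2.morphologyEx(m,cv2.MORPH_CLOSE,np.ones((25,25)))
    poly(m,o,.116,'handle%d'%th)
o=(355,212);u=up(355,400,212,252);h=cv2.cvtColor(u,cv2.COLOR_BGR2HSV)
v=h[60:280:30,:,2][:, ::10];
m1=((h[...,0]<14)|(h[...,0]>170))&(h[...,1]>100)
for lo in(40,55):poly((m1&(h[...,2]>lo)).astype(np.uint8),o,.056,'stand%d'%lo)
# cam
o=(255,200);u=up(255,298,200,240);h=cv2.cvtColor(u,cv2.COLOR_BGR2HSV)
blk=(cv2.inRange(h,(0,0,0),(180,255,80)))
k,l,st,ce=cv2.connectedComponentsWithStats(blk)
for i in range(1,k):
    if st[i,4]>60: print('blk',st[i],ray('top',topx(ce[i],o),.044).round(4))
g=cv2.cvtColor(u,cv2.COLOR_BGR2GRAY);sil=(h[...,1]<60)&(g>100)
k,l,st,ce=cv2.connectedComponentsWithStats(sil.astype(np.uint8))
for i in range(1,k):
    if st[i,4]>300:
        P=poly((l==i).astype(np.uint8),o,.042,'disc'); 
        cs,_=cv2.findContours((l==i).astype(np.uint8),cv2.RETR_EXTERNAL,cv2.CHAIN_APPROX_NONE);e=cv2.fitEllipse(max(cs,key=cv2.contourArea));print(e,ray('top',topx(e[0],o),.042))
        # slot: dark pixels inside disc
        mm=np.zeros_like(g);cv2.ellipse(mm,(tuple(e[0]),(e[1][0]*.8,e[1][1]*.8),e[2]),255,-1)
        w=np.clip(g[mm>0].max()*.85-g.astype(float),0,None)*(mm>0);ys,xs=np.nonzero(w);ww=w[ys,xs]
        Q=np.array([ray('top',topx(p,o),.042)[:2] for p in zip(xs,ys)]);c=(Q*ww[:,None]).sum(0)/ww.sum()
        C=np.cov(Q.T,aweights=ww);ev,E=np.linalg.eigh(C);print('slot',c,np.sqrt(ev)*1e3,np.degrees(np.arctan2(E[1,1],E[0,1])))
# panel orientation: light plywood mask
hs=hsv[180:260,235:325];
p=(266,np.nan)
cv2.imwrite('pics/x.png',cv2.resize(hsv[190:245,350:405],None,fx=8,fy=8))
E
```

```text
V pct [ 59.  86. 115. 138. 152.]
handle130 [ 492.5 -296.8] [27.  26.8] 52.942359924316406 mean [ 492.4 -296.9]
handle150 [ 496. -290.] [11.  22.5] 71.28466033935547 mean [ 495.4 -289.9]Traceback (most recent call last):
  File "<stdin>", line 16, in <module>
  File "<stdin>", line 8, in poly
ValueError: max() iterable argument is empty
```

```bash
python3 - <<'E'
from h import *
t=cv2.imread('pics/top0.png')
S=8
def up(x0,x1,y0,y1): 
    return cv2.resize(t[y0:y1,x0:x1],None,fx=S,fy=S,interpolation=cv2.INTER_CUBIC)
def topx(p,o): return (p[0]+.5)/S-.5+o[0],(p[1]+.5)/S-.5+o[1]
def poly(m,o,z,name):
    cs,_=cv2.findContours(m.astype(np.uint8),cv2.RETR_EXTERNAL,cv2.CHAIN_APPROX_NONE)
    if not cs: return
    c=max(cs,key=cv2.contourArea)
    P=np.array([ray('top',topx(p[0],o),z)[:2] for p in c],np.float32)
    r=cv2.minAreaRect((P*1000).astype(np.float32)); print(name,np.round(r[0],1),np.round(r[1],1),round(r[2],1))
o=(365,215);u=up(365,400,215,250);h=cv2.cvtColor(u,cv2.COLOR_BGR2HSV)
for th in(120,125,130,135,140):
    m=cv2.morphologyEx(cv2.inRange(h,(22,120,th),(35,255,255)),cv2.MORPH_CLOSE,np.ones((25,25)));poly(m,o,.116,'handle%d'%th)
o=(355,212);u=up(355,400,212,252);h=cv2.cvtColor(u,cv2.COLOR_BGR2HSV)
print(t[231,360:398].tolist())
m1=((h[...,0]<13)|(h[...,0]>170))&(h[...,1]>80)
for lo in(30,40,50,60):poly(m1&(h[...,2]>lo),o,.056,'stand%d'%lo)
o=(255,200);u=up(255,298,200,240);h=cv2.cvtColor(u,cv2.COLOR_BGR2HSV);g=cv2.cvtColor(u,cv2.COLOR_BGR2GRAY)
blk=cv2.inRange(h[...,2],0,100);k,l,st,ce=cv2.connectedComponentsWithStats(blk)
for i in range(1,k):
    if st[i,4]>300:
        cs,_=cv2.findContours((l==i).astype(np.uint8),cv2.RETR_EXTERNAL,cv2.CHAIN_APPROX_NONE);e=cv2.fitEllipse(max(cs,key=cv2.contourArea))
        print('blk',st[i],np.round(e[1],1),ray('top',topx(e[0],o),.045).round(4))
        if e[1][0]>100:
            mm=np.zeros_like(g);cv2.circle(mm,(int(e[0][0]),int(e[0][1])),int(e[1][0]*.19),255,-1)
            w=np.clip(np.percentile(g[mm>0],75)*.9-g.astype(float),0,None)*(mm>0);ys,xs=np.nonzero(w);ww=w[ys,xs]
            Q=np.array([ray('top',topx(p,o),.042)[:2] for p in zip(xs,ys)]);c=(Q*ww[:,None]).sum(0)/ww.sum()
            C=np.cov(Q.T,aweights=ww);ev,E=np.linalg.eigh(C);print('slot',c.round(4),np.sqrt(ev)*1e3,np.degrees(np.arctan2(E[1,1],E[0,1])))
for n in((220,340,'top'),):pass
# panel/rail edge direction
u=t[180:230,235:320]; 
E
```

```text
handle120 [ 492.6 -296.6] [28.7 28.6] 52.6
handle125 [ 492.6 -296.7] [27.9 27.6] 52.9
handle130 [ 492.5 -296.8] [27.  26.8] 52.9
handle135 [ 492.5 -296.8] [26.  25.8] 52.9
handle140 [ 492.5 -296.8] [24.9 24.9] 53.5
[[71, 106, 128], [70, 105, 127], [63, 96, 117], [45, 71, 89], [22, 40, 55], [14, 25, 42], [15, 27, 48], [19, 34, 56], [21, 34, 57], [20, 31, 49], [19, 26, 39], [22, 35, 42], [19, 55, 63], [15, 73, 84], [16, 86, 98], [16, 104, 118], [26, 129, 145], [30, 142, 159], [32, 140, 155], [30, 114, 128], [24, 74, 83], [23, 40, 45], [23, 30, 33], [23, 43, 48], [24, 81, 93], [28, 118, 132], [27, 129, 145], [21, 113, 129], [21, 79, 93], [27, 54, 66], [33, 51, 64], [36, 54, 67], [35, 54, 66], [38, 59, 71], [43, 67, 82], [50, 77, 94], [55, 85, 103], [61, 93, 112]]
stand30 [ 491.4 -294.5] [65.8 57.2] 78.5Traceback (most recent call last):
  File "<stdin>", line 19, in <module>
  File "<stdin>", line 11, in poly
  File "h.py", line 6, in ray
    c,f,R,t=cam(n);d=R.T@np.array([(p[0]-c['cx'])/f,(p[1]-c['cy'])/f,1]);o=-R.T@t
            ~~~^^^
  File "h.py", line 4, in cam
    c=get_calibration(n);f=210/np.tan(np.radians(c['vertical_fov'])/2);return c,f,np.array(c['R']),np.array(c['t'])
ValueError: time passes only in moves, steps and waits
```

```bash
python3 - <<'E'
import re
s=open('h.py').read().replace("def cam(n):\n    c=get","import functools\n@functools.lru_cache(None)\ndef cam(n):\n    c=get")
open('h.py','w').write(s)
E
python3 - <<'E'
from h import *
t=cv2.imread('pics/top0.png')
S=8
def topx(p,o): return (p[0]+.5)/S-.5+o[0],(p[1]+.5)/S-.5+o[1]
o=(255,200);u=cv2.resize(t[200:240,255:298],None,fx=S,fy=S,interpolation=cv2.INTER_CUBIC);h=cv2.cvtColor(u,cv2.COLOR_BGR2HSV);g=cv2.cvtColor(u,cv2.COLOR_BGR2GRAY)
k,l,st,ce=cv2.connectedComponentsWithStats(cv2.inRange(h[...,2],0,100))
for i in range(1,k):
    if st[i,4]>300:
        cs,_=cv2.findContours((l==i).astype(np.uint8),cv2.RETR_EXTERNAL,cv2.CHAIN_APPROX_NONE);e=cv2.fitEllipse(max(cs,key=cv2.contourArea))
        print('blk',st[i],np.round(e[1],1),ray('top',topx(e[0],o),.045).round(4))
        if e[1][0]>100:
            mm=np.zeros_like(g);cv2.circle(mm,(int(e[0][0]),int(e[0][1])),int(e[1][0]*.19),255,-1)
            w=np.clip(np.percentile(g[mm>0],75)*.9-g.astype(float),0,None)*(mm>0);ys,xs=np.nonzero(w);ww=w[ys,xs]
            Q=np.array([ray('top',topx(p,o),.042)[:2] for p in zip(xs,ys)]);c=(Q*ww[:,None]).sum(0)/ww.sum()
            C=np.cov(Q.T,aweights=ww);ev,E=np.linalg.eigh(C);print('slot',c.round(4),np.sqrt(ev)*1e3,np.degrees(np.arctan2(E[1,1],E[0,1])))
# bolts on hold-downs: silver, and panel/rail boundary
d=[ray('top',(235+x/5,180+y/5),.064)[:2] for x,y in((493,332),(749,310))]  # rough
d=[ray('top',(235+(x-400)/5,180+y/5),.064)[:2] for x,y in((493,332),(749,310))];v=d[0]-d[1];print('pads',d,np.degrees(np.arctan2(-v[0],v[1])), np.linalg.norm(v))
s=state();q=s['tool_rot'];from scipy.spatial.transform import Rotation as Rn
print(Rn.from_quat([q[1],q[2],q[3],q[0]]).as_matrix().round(3),s['time'])
# world step to stand hover TCP
E
```

```text
blk [   85    67   183   188 18795] [183.3 184. ] [ 0.534  -0.0105  0.045 ]
slot [ 0.5342 -0.0102] [1.59146136 4.65266421] -179.43810689365583
pads [array([0.45881063, 0.05711953]), array([ 0.46729343, -0.08894443])] 3.3237732001940494 0.14631007874735924
[[-0.973  0.231 -0.001]
 [ 0.231  0.973 -0.002]
 [ 0.    -0.002 -1.   ]] 0.1
```

move_arm:
  targets:
    - [[100, -0.056, -0.0347, 0, 0], [100, -0.056, -0.0347, 0, 0], [100, -0.056, -0.0347, 0, 0], [100, -0.056, -0.0347, 0, 0], [100, -0.056, -0.0347, 0, 0]]

```text
time: 0.52
tool_pos: [0.2843, 0.4665, 0.2557]
tool_rot: [-0.0, 0.116, 0.993, -0.0]
contact_force: [0.4, 1.4, 0.6]
gripper_width: 1.003
grasp_force: 0.0
```

move_arm:
  targets:
    - [[100, -0.056, -0.0347, 0, 0], [100, -0.056, -0.0347, 0, 0], [100, -0.056, -0.0347, 0, 0], [100, -0.056, -0.0347, 0, 0], [100, -0.056, -0.0347, 0, 0]]

```text
time: 0.93
tool_pos: [0.4239, 0.3263, 0.2559]
tool_rot: [-0.0, 0.116, 0.993, -0.0]
contact_force: [0.2, 0.1, -0.7]
gripper_width: 0.999
grasp_force: 0.0
```

move_arm:
  targets:
    - [[100, -0.056, -0.0347, 0, 0], [100, -0.02, -0.0635, 0, 0], [100, -0.02, -0.0635, 0, 0], [100, -0.02, -0.0635, 0, 0], [100, -0.02, -0.0635, 0, 0]]

```text
time: 1.35
tool_pos: [0.4621, 0.1388, 0.2557]
tool_rot: [-0.0, 0.116, 0.993, -0.0]
contact_force: [0.9, 0.1, 0.0]
gripper_width: 1.0
grasp_force: 0.0
```

move_arm:
  targets:
    - [[100, -0.02, -0.0635, 0, 0], [100, -0.02, -0.0635, 0, 0], [100, -0.02, -0.0635, 0, 0], [100, -0.02, -0.0635, 0, 0], [100, -0.02, -0.0635, 0, 0]]

```text
time: 1.77
tool_pos: [0.4764, -0.0604, 0.256]
tool_rot: [-0.0, 0.116, 0.993, 0.0]
contact_force: [1.6, 0.1, -0.0]
gripper_width: 1.001
grasp_force: 0.0
```

move_arm:
  targets:
    - [[100, -0.02, -0.0635, 0, 0], [100, -0.02, -0.0635, 0, 0], [100, -0.02, -0.0635, 0, 0], [100, -0.02, -0.0635, 0, 0], [100, -0.02, -0.0635, 0, 0]]

```text
time: 2.18
tool_pos: [0.4908, -0.2597, 0.2558]
tool_rot: [-0.0, 0.116, 0.993, 0.0]
contact_force: [1.9, 1.0, 0.3]
gripper_width: 1.001
grasp_force: 0.0
```

move_arm:
  targets:
    - [[100, 0, 0, 0, 1], [100, 0, 0, 0, 1], [100, 0, 0, 0, 1], [100, 0, 0, 0, 0.97], [100, 0, 0, 0, 0]]

```text
time: 2.6
tool_pos: [0.4911, -0.2578, 0.2556]
tool_rot: [-0.001, 0.32, 0.948, 0.0]
contact_force: [-0.1, 0.4, -0.2]
gripper_width: 0.998
grasp_force: 0.0
```

```bash
cat >> h.py <<'E'
from scipy.spatial.transform import Rotation as Rn
def go(target=None,yaw=None):
    s=state();q=s['tool_rot'];M=Rn.from_quat([q[1],q[2],q[3],q[0]]).as_matrix();p=s['tool_pos']
    print('t',round(s['time'],2),'pos',p.round(4),'yaw',np.degrees(np.arctan2(M[1,0],M[0,0])).round(2),'zax',M[:,2].round(4),'q1,q6',s['joint_pos'][[0,5]].round(3),'w',round(s['gripper_width'],3),'gf',round(s['grasp_force'],1),'F',s['contact_force'].round(2),'T',s['ft_torque'].round(3))
    if target is not None: print('shift units',(M.T@(np.array(target)-p)/.6).round(4))
E
python3 -c "
from h import *
go((.4925,-.2967,.098))"
```

```text
t 2.6 pos [ 0.4911 -0.2578  0.2556] yaw 142.73 zax [-1.e-03  7.e-04 -1.e+00] q1,q6 [-0.618 -1.538] w 0.998 gf 0.0 F [-0.14  0.42 -0.15] T [-0.029 -0.007  0.044]
shift units [-0.0415 -0.0502  0.2626]
```

move_arm:
  targets:
    - [[100, -0.0208, -0.0251, 0, 0], [100, -0.0208, -0.0251, 0, 0], [100, 0, 0, 0.06, 0], [100, 0, 0, 0.06, 0], [100, 0, 0, 0.06, 0]]

```text
time: 3.02
tool_pos: [0.4934, -0.2973, 0.1477]
tool_rot: [0.001, 0.317, 0.948, -0.0]
contact_force: [-0.0, -1.1, -0.7]
gripper_width: 0.999
grasp_force: 0.0
```

move_arm:
  targets:
    - [[100, 0, 0, 0.045, 0], [100, 0, 0, 0.036, 0], [100, 0, 0, 0, 0]]

```text
time: 3.27
tool_pos: [0.4897, -0.2941, 0.0933]
tool_rot: [-0.005, 0.317, 0.948, 0.002]
contact_force: [-0.3, 0.9, -0.2]
gripper_width: 1.001
grasp_force: 0.0
```

```bash
python3 -c "
from h import *
go((.4925,-.2967,.098))
a=grab('side','s1')[220:360,170:310];b=grab('top','t1')[170:310,310:450]
cv2.imwrite('pics/c2.png',np.hstack([cv2.resize(x,(400,400),interpolation=cv2.INTER_CUBIC) for x in(a,b)]))"
```

```text
t 3.27 pos [ 0.4897 -0.2941  0.0933] yaw 142.98 zax [-0.0089  0.007  -0.9999] q1,q6 [-0.671 -1.596] w 1.001 gf 0.0 F [-0.31  0.86 -0.21] T [0.037 0.053 0.015]
shift units [-0.0063 -0.0006 -0.0079]
```

View pics/c2.png

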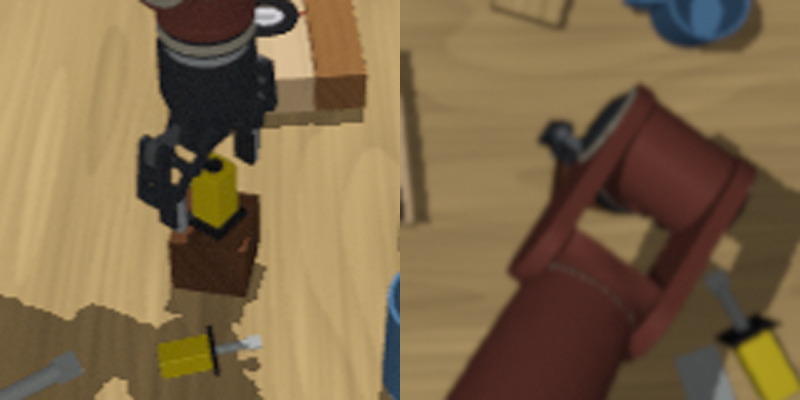

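The crop shows the jaws straddling the target handle. It also shows that the arm's wrist has tipped over the large look-alike screwdriver, now lying at side crop (200,355). I'll let the arm settle and check the pose before closing.

move_arm:
  targets:
    - [[100, 0, 0, 0, 0]]

```text
time: 3.45
tool_pos: [0.4941, -0.2976, 0.1017]
tool_rot: [0.001, 0.318, 0.948, -0.001]
contact_force: [-0.0, -0.8, -0.0]
gripper_width: 1.0
grasp_force: 0.0
```

```bash
python3 -c "
from h import *
go((.4925,-.2967,.098));s=state();print(s['joint_pos'].round(4),s['joint_vel'].round(4),s['joint_efforts'].round(2))
a=grab('side','s2')[240:420,150:350]
cv2.imwrite('pics/c3.png',cv2.resize(a,(667,600),interpolation=cv2.INTER_CUBIC))"
```

```text
t 3.45 pos [ 0.4941 -0.2976  0.1017] yaw 142.91 zax [ 0.0023 -0.0019 -1.    ] q1,q6 [-0.671 -1.594] w 1.0 gf 0.0 F [-0.02 -0.82 -0.01] T [0.021 0.053 0.013]
shift units [ 0.003  -0.0005  0.0061]
[-0.671   0.0832  1.8519 -0.      1.2035 -1.5944] [-0.0003 -0.0162 -0.0175  0.0007 -0.0034  0.0044] [ 1.000e-02 -3.539e+01 -3.177e+01 -0.000e+00  4.000e-02 -1.000e-02]
```

View pics/c3.png

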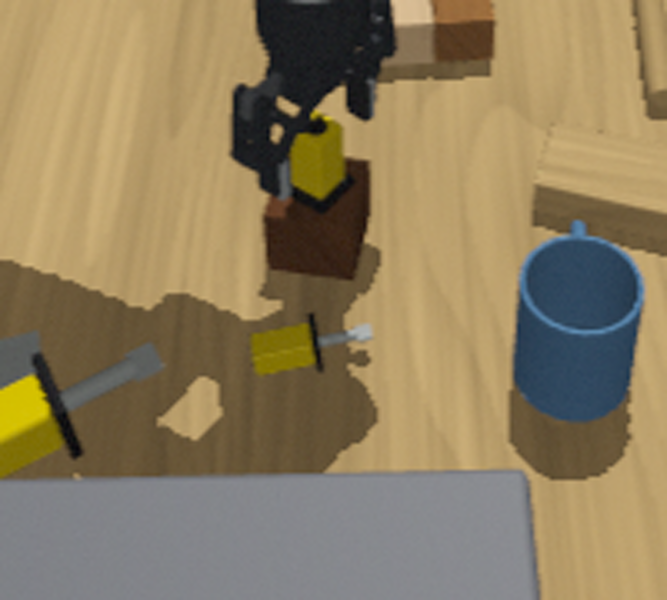

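Both free-standing look-alikes have toppled. The small one was nowhere near the arm, so they seem to have been unstable on their own. Neither matters to the job. The target is untouched between the jaws, so I'll carry on.

move_arm:
  targets:
    - [[100, 0, 0, 0.003, 0], [100, 0, 0, 0, 0], [100, 0, 0, 0, 0]]

```text
time: 3.75
tool_pos: [0.4936, -0.2972, 0.099]
tool_rot: [0.001, 0.318, 0.948, -0.0]
contact_force: [-0.7, -0.4, 0.5]
gripper_width: 0.996
grasp_force: 0.0
```

```bash
python3 -c "
from h import *
go((.4925,-.2967,.098))"
```

```text
t 3.75 pos [ 0.4936 -0.2972  0.099 ] yaw 142.86 zax [ 0.0014 -0.0011 -1.    ] q1,q6 [-0.671 -1.594] w 0.996 gf 0.0 F [-0.68 -0.37  0.54] T [-0.04  -0.019  0.01 ]
shift units [ 0.0019 -0.0004  0.0017]
```

move_arm:
  targets:
    - [[0, 0.0015, 0, 0, 0], [0, 0, 0, 0, 0], [0, 0, 0, 0, 0], [0, 0, 0, 0, 0], [0, 0, 0, 0, 0]]

```text
time: 4.17
tool_pos: [0.4924, -0.2965, 0.0981]
tool_rot: [0.0, 0.319, 0.948, -0.0]
contact_force: [2.4, -2.1, 1.3]
gripper_width: 0.32
grasp_force: 59.3
```

move_arm:
  targets:
    - [[0, 0, 0, 0, 0], [0, 0, 0, 0, 0], [0, 0, 0, 0, 0]]

```text
time: 4.42
tool_pos: [0.4925, -0.2964, 0.0981]
tool_rot: [0.0, 0.319, 0.948, -0.0]
contact_force: [-0.1, -0.0, 0.9]
gripper_width: 0.32
grasp_force: 59.5
```

```bash
python3 -c "
from h import *
go((.4925,-.2967,.098))"
```

```text
t 4.42 pos [ 0.4925 -0.2964  0.0981] yaw 142.84 zax [ 3.e-04 -3.e-04 -1.e+00] q1,q6 [-0.671 -1.593] w 0.32 gf 59.5 F [-0.11 -0.01  0.94] T [-0.035 -0.047  0.006]
shift units [-0.0003 -0.0004  0.0001]
```

move_arm:
  targets:
    - [[0, 0, 0, -0.04, 0], [0, 0, 0, -0.055, 0], [0, 0, 0, -0.055, 0], [0, 0, 0, -0.055, 0], [0, 0, 0, 0, 0]]

```text
time: 4.83
tool_pos: [0.4952, -0.2984, 0.2293]
tool_rot: [0.006, 0.319, 0.948, -0.002]
contact_force: [0.8, -1.0, 0.3]
gripper_width: 0.322
grasp_force: 59.2
```

move_arm:
  targets:
    - [[0, 0, 0, 0, 0], [0, 0, 0, 0, 0], [0, 0, 0, 0, 0]]

```text
time: 5.08
tool_pos: [0.4914, -0.2955, 0.2183]
tool_rot: [-0.002, 0.319, 0.948, 0.001]
contact_force: [0.2, 0.5, -0.9]
gripper_width: 0.32
grasp_force: 59.2
```

```bash
python3 -c "
from h import *
go((.5342,-.0102,.22));s=state()['tool_pos'];p=pix('side',s-[0,0,.09]).round().astype(int);print(p)
a=grab('side','s3')[p[1]-60:p[1]+30,p[0]-45:p[0]+45]
cv2.imwrite('pics/c4.png',cv2.resize(a,(600,600),interpolation=cv2.INTER_CUBIC))"
```

```text
t 5.08 pos [ 0.4914 -0.2955  0.2183] yaw 142.84 zax [-0.0033  0.0027 -1.    ] q1,q6 [-0.671 -1.593] w 0.32 gf 59.2 F [ 0.18  0.51 -0.89] T [-0.033  0.029 -0.016]
shift units [ 0.2303  0.4221 -0.0018]
[244 273]
```

View pics/c4.png

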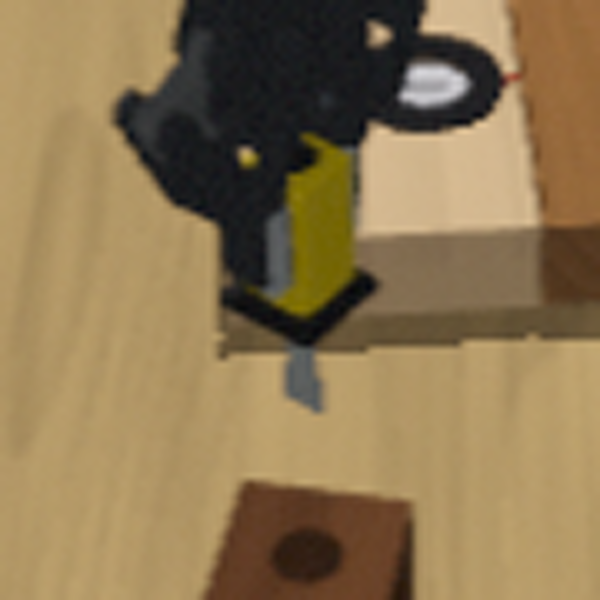

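The crop shows the blade's lower edge running from (285,395) to (322,410), which puts it at −37° in the world, along the tool's x. Next I'll refine the slot's angle and centre, the panel's yaw and the stand hole.

```bash
python3 - <<'E'
from h import *
t=cv2.imread('pics/top0.png');hsv=cv2.cvtColor(t,cv2.COLOR_BGR2HSV)
print('hole(side)',ray('side',(244.8,295.8),.056).round(4))
# joint edge / rail far edge: per column, strongest gradient in 'value'
sat=t[...,0].astype(float)
sat=cv2.GaussianBlur(sat,(3,3),0)
def edge(r0,r1,cols,z,sign):
    P=[]
    for c in cols:
        g=sign*np.diff(sat[r0:r1,c]);k=g.argmax();
        if 0<k<len(g)-1:
            d=(g[k-1]-g[k+1])/(2*(g[k-1]-2*g[k]+g[k+1]));P.append(ray('top',(c,r0+k+.5+d),z)[:2])
    P=np.array(P);a=cv2.fitLine(P.astype(np.float32)*1000,cv2.DIST_HUBER,0,.01,.01).ravel();
    if a[1]<0:a[:2]*=-1
    print('edge dir-90',np.degrees(np.arctan2(a[1],a[0]))-90,'pt',a[2:],len(P))
edge(198,214,list(range(250,266))+list(range(288,306)),.044,1)
def edgev(c0,c1,rows,z,sign):
    P=[]
    for r in rows:
        g=sign*np.diff(sat[r,c0:c1]);k=g.argmax()
        if 0<k<len(g)-1:
            d=(g[k-1]-g[k+1])/(2*(g[k-1]-2*g[k]+g[k+1]));P.append(ray('top',(c0+k+.5+d,r),z)[:2])
    P=np.array(P);a=cv2.fitLine(P.astype(np.float32)*1000,cv2.DIST_HUBER,0,.01,.01).ravel()
    if a[0]<0:a[:2]*=-1
    print('side dir',np.degrees(np.arctan2(a[1],a[0])),'pt',a[2:])
edgev(238,250,range(212,246),.044,1);edgev(303,320,range(208,238),.044,-1)
# slot
g=cv2.cvtColor(t,cv2.COLOR_BGR2GRAY);print(g[208:231,266:289])
E
```

```text
hole(side) [ 0.4921 -0.2973  0.056 ]
edge dir-90 3.8274841 pt [574.2661     -2.7850971] 34
side dir 3.3253284 pt [511.3472   88.82307]
side dir 3.9117563 pt [ 518.999    -112.511505]
[[134 134 134 133 130 125 117 110  99  80  76  87  92  99 109 119 126 132
  138 140 141 141 141]
 [141 141 139 132 120 108  92  78  67  53  48  54  58  63  76  90 102 117
  129 138 141 143 142]
 [142 139 132 118  96  75  57  43  35  32  30  30  32  35  42  54  68  89
  111 126 139 143 145]
 [141 133 118  94  65  44  32  28  28  26  27  26  26  27  26  30  39  56
   80 107 130 142 145]
 [136 119  93  65  41  29  27  29  35  37  39  40  37  34  30  27  27  34
   51  82 112 134 143]
 [124  96  64  41  29  27  31  44  60  73  78  79  73  64  48  35  28  27
   33  55  86 117 137]
 [109  73  42  30  27  33  47  73 100 116 122 122 118 106  86  62  40  30
   28  34  57  95 128]
 [ 93  55  32  27  31  51  78 106 132 144 145 145 145 138 123  98  65  37
   26  28  40  77 117]
 [ 77  42  29  29  41  76 113 135 149 151 144 144 152 154 147 127  92  52
   31  26  32  63 105]
 [ 63  35  27  29  49  95 135 151 156 149 13
[... 614 characters left out ...]
 32  27  30  55  96]
 [ 80  47  30  25  33  56  94 126 144 148 144 146 151 148 133 105  69  39
   29  27  38  72 111]
 [ 99  66  40  30  30  36  60  92 117 127 130 132 132 123 102  71  45  29
   28  31  52  92 126]
 [119  92  59  36  27  29  36  55  74  85  92  94  93  81  61  42  30  25
   30  44  76 112 136]
 [133 115  83  52  33  29  28  31  37  45  50  53  51  43  34  27  27  30
   43  67 101 128 141]
 [142 130 107  80  57  39  30  27  27  27  30  30  31  29  27  28  32  47
   70  97 121 137 143]
 [144 139 127 109  88  64  46  35  32  29  28  27  28  30  34  36  51  77
  103 120 133 141 142]
 [143 142 138 130 116  97  77  65  56  45  39  38  41  49  61  69  83 107
  125 135 139 141 142]]
```

move_arm:
  targets:
    - [[0, 0.0288, 0.0528, 0, 0], [0, 0.0288, 0.0528, 0, 0], [0, 0.0288, 0.0528, 0, 0], [0, 0.0288, 0.0528, 0, 0], [0, 0.0288, 0.0528, 0, 0]]

```text
time: 5.55
tool_pos: [0.5183, -0.1161, 0.2189]
tool_rot: [-0.002, 0.319, 0.948, 0.0]
contact_force: [0.6, -0.6, -1.9]
gripper_width: 0.321
grasp_force: 59.5
```

move_arm:
  targets:
    - [[0, 0.0288, 0.0528, 0, 0], [0, 0.0288, 0.0528, 0, 0], [0, 0.0288, 0.0528, 0, 0], [0, 0, 0, 0, -1], [0, 0, 0, 0, -1]]

```text
time: 5.97
tool_pos: [0.5345, -0.0085, 0.2188]
tool_rot: [-0.002, 0.213, 0.977, -0.0]
contact_force: [-0.1, 0.4, -0.7]
gripper_width: 0.318
grasp_force: 59.6
```

move_arm:
  targets:
    - [[0, 0, 0, 0, -1], [0, 0, 0, 0, -1], [0, 0, 0, 0, -1], [0, 0, 0, 0, -1], [0, 0, 0, 0, -0.53]]

```text
time: 6.38
tool_pos: [0.5344, -0.0106, 0.2188]
tool_rot: [-0.002, -0.02, 1.0, 0.0]
contact_force: [-0.2, -0.0, -0.6]
gripper_width: 0.319
grasp_force: 59.6
```

move_arm:
  targets:
    - [[0, 0, 0, 0, 0], [0, 0, 0, 0, 0], [0, 0, 0, 0, 0], [0, 0, 0, 0, 0]]

```text
time: 6.72
tool_pos: [0.5351, -0.0108, 0.2203]
tool_rot: [-0.0, -0.017, 1.0, 0.0]
contact_force: [0.9, 0.4, -0.8]
gripper_width: 0.319
grasp_force: 59.6
```

```bash
python3 -c "
from h import *
go((.5341,-.0104,.15))"
```

```text
t 6.72 pos [ 0.5351 -0.0108  0.2203] yaw -178.03 zax [-1.e-03  2.e-04 -1.e+00] q1,q6 [-0.159 -1.764] w 0.319 gf 59.6 F [ 0.85  0.42 -0.78] T [-0.051 -0.005  0.049]
shift units [0.0015 0.0007 0.1172]
```

move_arm:
  targets:
    - [[0, 0.0012, 0.0007, 0.025, 0], [0, 0, 0, 0.04, 0], [0, 0, 0, 0.04, 0], [0, 0, 0, 0.02, 0], [0, 0, 0, 0.005, 0]]

```text
time: 7.13
tool_pos: [0.5326, -0.0101, 0.1396]
tool_rot: [-0.003, -0.017, 1.0, 0.001]
contact_force: [-0.6, -0.1, -1.2]
gripper_width: 0.324
grasp_force: 59.6
```

move_arm:
  targets:
    - [[0, 0, 0, 0, 0], [0, 0, 0, 0, 0], [0, 0, 0, 0, 0], [0, 0, 0, 0, 0], [0, 0, 0, 0, 0]]

```text
time: 7.55
tool_pos: [0.5353, -0.0105, 0.1443]
tool_rot: [0.001, -0.018, 1.0, -0.0]
contact_force: [-0.1, -0.4, -1.0]
gripper_width: 0.323
grasp_force: 59.6
```

```bash
python3 -c "
from h import *
go((.5341,-.0104,.132))
p=pix('side',(.5341,-.0104,.05)).round().astype(int);print(p)
a=grab('side','s4')[p[1]-60:p[1]+30,p[0]-45:p[0]+45]
cv2.imwrite('pics/c5.png',cv2.resize(a,(600,600),interpolation=cv2.INTER_CUBIC))"
```

```text
t 7.55 pos [ 0.5353 -0.0105  0.1443] yaw -177.98 zax [ 2.2e-03 -4.0e-04 -1.0e+00] q1,q6 [-0.159 -1.765] w 0.323 gf 59.6 F [-0.09 -0.36 -1.03] T [-0.034  0.009  0.036]
shift units [0.0021 0.0003 0.0204]
[263 224]
```

View pics/c5.png

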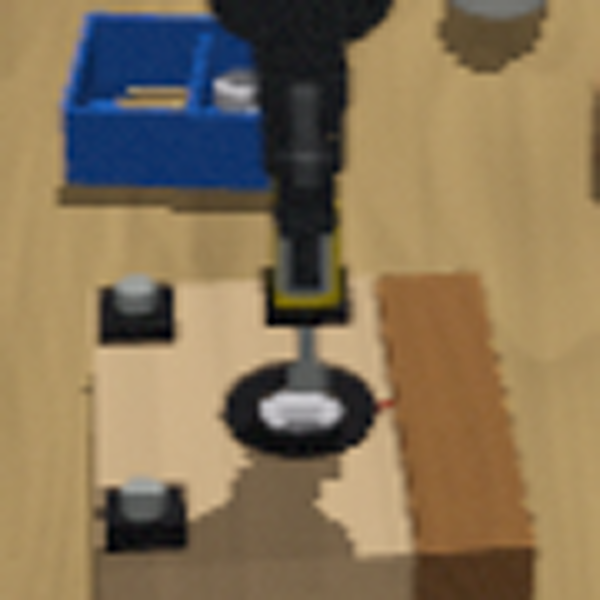

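Blade tip at crop (308,385) hovers just over the disc at (301,411), aligned with the slot to about 1 px. I'll creep down, watching the force.

move_arm:
  targets:
    - [[0, 0.0015, 0, 0.004, 0], [0, 0, 0, 0.004, 0], [0, 0, 0, 0.002, 0], [0, 0, 0, 0.001, 0], [0, 0, 0, 0, 0]]

```text
time: 8.02
tool_pos: [0.5334, -0.0104, 0.1359]
tool_rot: [-0.0, -0.018, 1.0, 0.0]
contact_force: [1.4, -0.0, -1.0]
gripper_width: 0.318
grasp_force: 59.6
```

move_arm:
  targets:
    - [[0, 0, 0, 0, 0], [0, 0, 0, 0, 0], [0, 0, 0, 0, 0], [0, 0, 0, 0, 0], [0, 0, 0, 0, 0]]

```text
time: 8.43
tool_pos: [0.5337, -0.0104, 0.1364]
tool_rot: [0.0, -0.018, 1.0, -0.0]
contact_force: [-0.6, -0.7, -1.5]
gripper_width: 0.324
grasp_force: 59.6
```

```bash
python3 -c "
from h import *
go((.5341,-.0104,.132))"
```

```text
t 8.43 pos [ 0.5337 -0.0104  0.1364] yaw -177.98 zax [ 2.e-04 -0.e+00 -1.e+00] q1,q6 [-0.159 -1.765] w 0.324 gf 59.6 F [-0.63 -0.65 -1.5 ] T [-0.013 -0.029  0.022]
shift units [-0.0007  0.0001  0.0073]
```

Now I go down 1.2 mm per row, with short calls.

move_arm:
  targets:
    - [[0, -0.0006, 0, 0.002, 0], [0, 0, 0, 0.002, 0], [0, 0, 0, 0.002, 0], [0, 0, 0, 0.001, 0], [0, 0, 0, 0, 0]]

```text
time: 8.85
tool_pos: [0.5338, -0.0104, 0.1318]
tool_rot: [-0.0, -0.018, 1.0, 0.0]
contact_force: [-0.3, -0.2, -2.7]
gripper_width: 0.319
grasp_force: 59.6
```

move_arm:
  targets:
    - [[0, 0, 0, 0, 0], [0, 0, 0, 0.001, 0], [0, 0, 0, 0.001, 0], [0, 0, 0, 0, 0]]

```text
time: 9.18
tool_pos: [0.5339, -0.0104, 0.1308]
tool_rot: [-0.0, -0.018, 1.0, 0.0]
contact_force: [-0.6, -0.3, -1.8]
gripper_width: 0.322
grasp_force: 59.6
```

```bash
python3 -c "
from h import *
go((.5341,-.0104,.125))"
```

```text
t 9.18 pos [ 0.5339 -0.0104  0.1308] yaw -177.98 zax [-2.e-04  0.e+00 -1.e+00] q1,q6 [-0.159 -1.765] w 0.322 gf 59.6 F [-0.6  -0.32 -1.83] T [ 0.038 -0.01   0.05 ]
shift units [-0.0003  0.      0.0096]
```

move_arm:
  targets:
    - [[0, 0, 0, 0.001, 0], [0, 0, 0, 0.001, 0], [0, 0, 0, 0.001, 0], [0, 0, 0, 0, 0]]

```text
time: 9.52
tool_pos: [0.5339, -0.0104, 0.1289]
tool_rot: [-0.0, -0.018, 1.0, 0.0]
contact_force: [0.3, -0.1, -0.6]
gripper_width: 0.324
grasp_force: 59.6
```

```bash
python3 -c "
from h import *
go((.5341,-.0104,.125))"
```

```text
t 9.52 pos [ 0.5339 -0.0104  0.1289] yaw -177.98 zax [-3.e-04  1.e-04 -1.e+00] q1,q6 [-0.159 -1.765] w 0.324 gf 59.6 F [ 0.34 -0.1  -0.55] T [-0.049  0.017 -0.035]
shift units [-0.0004 -0.      0.0065]
```

move_arm:
  targets:
    - [[0, 0, 0, 0.001, 0], [0, 0, 0, 0.001, 0], [0, 0, 0, 0.001, 0], [0, 0, 0, 0.001, 0], [0, 0, 0, 0, 0]]

```text
time: 9.93
tool_pos: [0.5339, -0.0104, 0.1265]
tool_rot: [-0.0, -0.018, 1.0, 0.0]
contact_force: [-0.7, 1.4, -1.6]
gripper_width: 0.324
grasp_force: 59.6
```

move_arm:
  targets:
    - [[0, 0, 0, 0.001, 0], [0, 0, 0, 0, 0], [0, 0, 0, 0, 0]]

```text
time: 10.18
tool_pos: [0.534, -0.0104, 0.1261]
tool_rot: [-0.0, -0.018, 1.0, 0.0]
contact_force: [-0.6, 0.9, -1.9]
gripper_width: 0.326
grasp_force: 59.6
```

```bash
python3 -c "
from h import *
go((.5341,-.0104,.125))"
```

```text
t 10.18 pos [ 0.534  -0.0104  0.1261] yaw -177.98 zax [-1.e-04  0.e+00 -1.e+00] q1,q6 [-0.159 -1.765] w 0.326 gf 59.6 F [-0.6   0.94 -1.87] T [-0.018  0.013 -0.013]
shift units [-0.0002  0.0001  0.0018]
```

The blade is about 6 mm deep with no reaction force, so it is seated. Now I turn clockwise, watching torque. Joint 6 effort is the quiet signal.

```bash
cat >> h.py <<'E'
def tq():
    go();s=state();print('eff6',s['joint_efforts'][5].round(4),s['joint_efforts'].round(3))
E
python3 -c "
from h import *
tq()"
```

```text
t 10.18 pos [ 0.534  -0.0104  0.1261] yaw -177.98 zax [-1.e-04  0.e+00 -1.e+00] q1,q6 [-0.159 -1.765] w 0.326 gf 59.6 F [-0.6   0.94 -1.87] T [-0.018  0.013 -0.013]
eff6 0.0 [-2.0000e-03 -3.2555e+01 -3.4596e+01 -0.0000e+00 -2.0000e-03  0.0000e+00]
```

move_arm:
  targets:
    - [[0, 0, 0, 0, 0.7], [0, 0, 0, 0, 0.7], [0, 0, 0, 0, 0.7], [0, 0, 0, 0, 0], [0, 0, 0, 0, 0]]

```text
time: 10.6
tool_pos: [0.534, -0.0107, 0.1261]
tool_rot: [-0.0, 0.091, 0.996, -0.0]
contact_force: [-0.3, -1.1, -1.6]
gripper_width: 0.318
grasp_force: 59.6
```

```bash
python3 -c "
from h import *
tq()"
```

```text
t 10.6 pos [ 0.534  -0.0107  0.1261] yaw 169.53 zax [-2.e-04 -6.e-04 -1.e+00] q1,q6 [-0.159 -1.547] w 0.318 gf 59.6 F [-0.34 -1.12 -1.64] T [-0.271  0.117  0.03 ]
eff6 0.0912 [ 6.4300e-01 -3.2629e+01 -3.4707e+01  4.1300e-01 -3.1000e-02  9.1000e-02]
```

move_arm:
  targets:
    - [[0, 0, 0, 0, 0.7], [0, 0, 0, 0, 0.7], [0, 0, 0, 0, 0.7], [0, 0, 0, 0, 0], [0, 0, 0, 0, 0]]

```text
time: 11.02
tool_pos: [0.534, -0.0107, 0.1261]
tool_rot: [-0.0, 0.199, 0.98, -0.0]
contact_force: [0.2, -1.6, -1.4]
gripper_width: 0.322
grasp_force: 59.6
```

```bash
python3 -c "
from h import *
tq()"
```

```text
t 11.02 pos [ 0.534  -0.0107  0.1261] yaw 156.99 zax [-1.e-04 -6.e-04 -1.e+00] q1,q6 [-0.159 -1.328] w 0.322 gf 59.6 F [ 0.19 -1.56 -1.44] T [-0.423  0.109  0.006]
eff6 0.0847 [ 8.5500e-01 -3.2628e+01 -3.4702e+01  5.4600e-01 -2.8000e-02  8.5000e-02]
```

move_arm:
  targets:
    - [[0, 0, 0, 0, 0.7], [0, 0, 0, 0, 0.7], [0, 0, 0, 0, 0.6], [0, 0, 0, 0, 0], [0, 0, 0, 0, 0]]

```text
time: 11.43
tool_pos: [0.534, -0.0106, 0.1261]
tool_rot: [0.0, 0.301, 0.954, -0.0]
contact_force: [-0.3, -1.9, -1.1]
gripper_width: 0.321
grasp_force: 59.6
```

```bash
python3 -c "
from h import *
tq()"
```

```text
t 11.43 pos [ 0.534  -0.0106  0.1261] yaw 145.0 zax [-1.e-04 -5.e-04 -1.e+00] q1,q6 [-0.159 -1.119] w 0.321 gf 59.6 F [-0.33 -1.9  -1.14] T [-0.462  0.162  0.053]
eff6 0.0892 [ 1.0110e+00 -3.2645e+01 -3.4686e+01  6.5400e-01 -3.0000e-03  8.9000e-02]
```

move_arm:
  targets:
    - [[0, 0, 0, 0, 0.7], [0, 0, 0, 0, 0.5], [0, 0, 0, 0, 0], [0, 0, 0, 0, 0]]

```text
time: 11.77
tool_pos: [0.534, -0.0106, 0.1261]
tool_rot: [0.0, 0.36, 0.933, -0.0]
contact_force: [-0.1, -2.0, -1.3]
gripper_width: 0.322
grasp_force: 59.6
```

```bash
python3 -c "
from h import *
tq()"
```

```text
t 11.77 pos [ 0.534  -0.0106  0.1261] yaw 137.79 zax [-0.e+00 -4.e-04 -1.e+00] q1,q6 [-0.159 -0.993] w 0.322 gf 59.6 F [-0.14 -1.98 -1.3 ] T [-0.48   0.101  0.044]
eff6 0.086 [ 1.1520e+00 -3.2647e+01 -3.4678e+01  7.4500e-01  6.0000e-03  8.6000e-02]
```

move_arm:
  targets:
    - [[0, 0, 0, 0, 0.5], [0, 0, 0, 0, 0.5], [0, 0, 0, 0, 0], [0, 0, 0, 0, 0]]

```text
time: 12.1
tool_pos: [0.534, -0.0105, 0.1261]
tool_rot: [0.0, 0.408, 0.913, -0.0]
contact_force: [-0.0, -1.9, -1.6]
gripper_width: 0.323
grasp_force: 59.6
```

```bash
python3 -c "
from h import *
tq()"
```

```text
t 12.1 pos [ 0.534  -0.0105  0.1261] yaw 131.79 zax [ 1.e-04 -3.e-04 -1.e+00] q1,q6 [-0.159 -0.888] w 0.323 gf 59.6 F [-0.05 -1.86 -1.56] T [-0.551  0.     0.135]
eff6 0.1481 [  1.132 -32.7   -34.635   0.783   0.083   0.148]
```

move_arm:
  targets:
    - [[0, 0, 0, 0, 0.5], [0, 0, 0, 0, 0.3], [0, 0, 0, 0, 0], [0, 0, 0, 0, 0]]

```text
time: 12.43
tool_pos: [0.534, -0.0105, 0.1261]
tool_rot: [0.0, 0.447, 0.895, -0.0]
contact_force: [-0.2, -2.4, -2.7]
gripper_width: 0.319
grasp_force: 59.6
```

```bash
python3 -c "
from h import *
tq()"
```

```text
t 12.43 pos [ 0.534  -0.0105  0.1261] yaw 126.95 zax [ 0.e+00 -3.e-04 -1.e+00] q1,q6 [-0.159 -0.804] w 0.319 gf 59.6 F [-0.19 -2.42 -2.71] T [-0.565  0.063  0.14 ]
eff6 0.1227 [  1.256 -32.709 -34.613   0.844   0.11    0.123]
```

move_arm:
  targets:
    - [[0, 0, 0, 0, 0.6], [0, 0, 0, 0, 0], [0, 0, 0, 0, 0]]

```text
time: 12.68
tool_pos: [0.534, -0.0105, 0.1261]
tool_rot: [0.0, 0.474, 0.88, -0.0]
contact_force: [-0.7, -3.1, -1.5]
gripper_width: 0.319
grasp_force: 59.6
```

```bash
python3 -c "
from h import *
tq()"
```

```text
t 12.68 pos [ 0.534  -0.0105  0.1261] yaw 123.36 zax [ 1.e-04 -2.e-04 -1.e+00] q1,q6 [-0.159 -0.741] w 0.319 gf 59.6 F [-0.66 -3.15 -1.49] T [-0.657 -0.011  0.055]
eff6 0.1305 [  1.388 -32.711 -34.595   0.905   0.125   0.131]
```

move_arm:
  targets:
    - [[0, 0, 0, 0, 0.6], [0, 0, 0, 0, 0], [0, 0, 0, 0, 0]]

```text
time: 12.93
tool_pos: [0.534, -0.0105, 0.1261]
tool_rot: [0.0, 0.502, 0.865, -0.0]
contact_force: [1.1, -3.1, -1.5]
gripper_width: 0.321
grasp_force: 59.6
```

```bash
python3 -c "
from h import *
tq()"
```

```text
t 12.93 pos [ 0.534  -0.0105  0.1261] yaw 119.78 zax [ 1.e-04 -2.e-04 -1.e+00] q1,q6 [-0.159 -0.679] w 0.321 gf 59.6 F [ 1.12 -3.12 -1.49] T [-0.646 -0.078  0.083]
eff6 0.1447 [  1.42  -32.751 -34.556   0.931   0.192   0.145]
```

move_arm:
  targets:
    - [[0, 0, 0, 0, 0.6], [0, 0, 0, 0, 0], [0, 0, 0, 0, 0]]

```text
time: 13.18
tool_pos: [0.5341, -0.0105, 0.1261]
tool_rot: [0.0, 0.529, 0.849, 0.0]
contact_force: [0.3, -2.3, -2.3]
gripper_width: 0.318
grasp_force: 59.6
```

```bash
python3 -c "
from h import *
tq()"
```

```text
t 13.18 pos [ 0.5341 -0.0105  0.1261] yaw 116.18 zax [ 3.e-04 -1.e-04 -1.e+00] q1,q6 [-0.159 -0.616] w 0.318 gf 59.6 F [ 0.25 -2.31 -2.31] T [-0.597 -0.083  0.147]
eff6 0.1895 [  1.368 -32.836 -34.483   0.925   0.321   0.19 ]
```

move_arm:
  targets:
    - [[0, 0, 0, 0, 0.6], [0, 0, 0, 0, 0], [0, 0, 0, 0, 0]]

```text
time: 13.43
tool_pos: [0.5342, -0.0104, 0.1261]
tool_rot: [0.0, 0.555, 0.832, 0.0]
contact_force: [0.4, -2.9, -1.6]
gripper_width: 0.319
grasp_force: 59.5
```

```bash
python3 -c "
from h import *
tq()"
```

```text
t 13.43 pos [ 0.5342 -0.0104  0.1261] yaw 112.58 zax [ 5.e-04 -1.e-04 -1.e+00] q1,q6 [-0.159 -0.553] w 0.319 gf 59.5 F [ 0.35 -2.93 -1.57] T [-0.68  -0.225  0.171]
eff6 0.2389 [  1.281 -32.939 -34.392   0.896   0.481   0.239]
```

Torque is now climbing steeply, at about 0.05 N m per 3.6°, so the joint is closing. I'll average the noisy wrist torque over a hold to calibrate before going further.

```bash
python3 -c "
from h import *
T=[];E=[]
for i in range(24):
    grab_frame('side');s=state();T.append(np.r_[s['ft_torque'],s['contact_force']]);E.append(s['joint_efforts'][5])
T=np.array(T);print(T.mean(0).round(3),(T.std(0)/24**.5).round(3),np.round([E[0],E[-1]],4),s['time'],s['joint_pos'][5])"
```

```text
[-0.642 -0.395  0.192  1.816 -2.783 -2.9  ] [0.004 0.019 0.007 0.104 0.107 0.111] [0.1944 0.2017] 14.6333 -0.5502260433389757
```

move_arm:
  targets:
    - [[0, 0, 0, 0, 0.5], [0, 0, 0, 0, 0], [0, 0, 0, 0, 0], [0, 0, 0, 0, 0], [0, 0, 0, 0, 0]]

```text
time: 15.05
tool_pos: [0.5341, -0.0104, 0.1262]
tool_rot: [0.0, 0.577, 0.816, 0.0]
contact_force: [2.4, -3.2, -3.0]
gripper_width: 0.315
grasp_force: 59.4
```

```bash
cat > a.py <<'E'
from h import *
T=[];E=[]
for i in range(16):
    grab_frame('side');s=state();T.append(np.r_[s['ft_torque'],s['contact_force']]);E.append(s['joint_efforts'][5])
T=np.array(T);print(T.mean(0).round(3),(T.std(0)/4).round(3),np.round(E[::3],4),s['time'],s['joint_pos'][5])
E
python3 a.py
```

```text
[-0.587 -0.751  0.245  3.138 -2.463 -3.477] [0.006 0.014 0.006 0.122 0.103 0.101] [0.2459 0.2489 0.2504 0.2512 0.2516 0.2518] 15.85 -0.49785721311986547
```

move_arm:
  targets:
    - [[0, 0, 0, 0, 0.2], [0, 0, 0, 0, 0], [0, 0, 0, 0, 0], [0, 0, 0, 0, 0], [0, 0, 0, 0, 0]]

```text
time: 16.27
tool_pos: [0.5341, -0.0104, 0.1262]
tool_rot: [0.0, 0.586, 0.81, 0.0]
contact_force: [4.0, -2.7, -3.7]
gripper_width: 0.316
grasp_force: 59.4
```

```bash
python3 a.py; python3 -c "
from h import *
go()
p=pix('side',(.5541,-.0104,.05)).round().astype(int)
a=grab('side','s5')[p[1]-45:p[1]+45,p[0]-45:p[0]+45]
b=cv2.imread('pics/s4.png')[p[1]-45:p[1]+45,p[0]-45:p[0]+45]
cv2.imwrite('pics/c6.png',np.hstack([cv2.resize(x,(400,400),interpolation=cv2.INTER_CUBIC) for x in(b,a)]))"
```

```text
[-0.511 -0.984  0.278  4.177 -2.111 -3.861] [0.008 0.012 0.005 0.132 0.101 0.136] [0.2815 0.2817 0.2819 0.2821 0.2823 0.2824] 17.0667 -0.4769142163259871
t 17.07 pos [ 0.5341 -0.0104  0.1261] yaw 108.22 zax [ 2.e-04  0.e+00 -1.e+00] q1,q6 [-0.159 -0.477] w 0.321 gf 59.4 F [ 4.96 -2.11 -4.22] T [-0.473 -1.039  0.261]
```

View pics/c6.png

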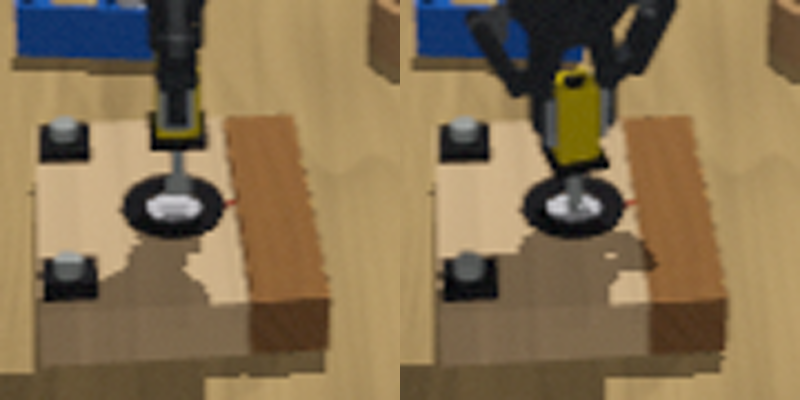

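Torque is 0.28 N m: tight and inside the window. The right half of the crop shows the rail drawn in (joint at (625,150)) and the blade still in the slot. Next I unwind the tool until the torque is near zero, then withdraw.

move_arm:
  targets:
    - [[0, 0, 0, 0, -0.6], [0, 0, 0, 0, 0], [0, 0, 0, 0, 0], [0, 0, 0, 0, 0]]

```text
time: 17.45
tool_pos: [0.534, -0.0104, 0.1261]
tool_rot: [-0.0, 0.561, 0.828, -0.0]
contact_force: [3.4, -1.8, -3.2]
gripper_width: 0.318
grasp_force: 59.5
```

```bash
python3 -c "
from h import *
tq()"
```

```text
t 17.45 pos [ 0.534  -0.0104  0.1261] yaw 111.75 zax [-2.e-04  1.e-04 -1.e+00] q1,q6 [-0.159 -0.539] w 0.318 gf 59.5 F [ 3.43 -1.81 -3.18] T [-0.463 -0.903  0.138]
eff6 0.1466 [  0.896 -32.722 -33.048   0.493   1.403   0.147]
```

move_arm:
  targets:
    - [[0, 0, 0, 0, -0.3], [0, 0, 0, 0, 0], [0, 0, 0, 0, 0], [0, 0, 0, 0, 0]]

```text
time: 17.78
tool_pos: [0.534, -0.0104, 0.1262]
tool_rot: [-0.0, 0.548, 0.837, -0.0]
contact_force: [3.1, -2.1, -2.0]
gripper_width: 0.32
grasp_force: 59.6
```

```bash
python3 -c "
from h import *
tq()"
```

```text
t 17.78 pos [ 0.534  -0.0104  0.1262] yaw 113.56 zax [-2.e-04  1.e-04 -1.e+00] q1,q6 [-0.159 -0.57 ] w 0.32 gf 59.6 F [ 3.07 -2.14 -2.02] T [-0.441 -0.749  0.022]
eff6 0.0873 [  0.962 -32.529 -33.05    0.496   1.239   0.087]
```

move_arm:
  targets:
    - [[0, 0, 0, 0, -0.45], [0, 0, 0, 0, 0], [0, 0, 0, 0, 0], [0, 0, 0, 0, 0]]

```text
time: 18.12
tool_pos: [0.5336, -0.01, 0.1261]
tool_rot: [-0.001, 0.528, 0.849, 0.0]
contact_force: [1.3, 0.5, 0.1]
gripper_width: 0.32
grasp_force: 59.9
```

```bash
python3 -c "
from h import *
tq()"
```

```text
t 18.12 pos [ 0.5336 -0.01    0.1261] yaw 116.25 zax [-1.2e-03  9.0e-04 -1.0e+00] q1,q6 [-0.159 -0.617] w 0.32 gf 59.9 F [1.34 0.54 0.15] T [ 0.037 -0.237  0.012]
eff6 0.0252 [-1.8700e-01 -3.1942e+01 -3.3551e+01 -1.3000e-01  3.5000e-01  2.5000e-02]
```

move_arm:
  targets:
    - [[0, 0, 0, 0, -0.15], [0, 0, 0, -0.002, 0], [0, 0, 0, -0.003, 0], [0, 0, 0, -0.004, 0], [0, 0, 0, -0.004, 0]]

```text
time: 18.53
tool_pos: [0.5335, -0.0104, 0.1339]
tool_rot: [-0.001, 0.521, 0.854, -0.0]
contact_force: [-0.1, -0.2, -1.3]
gripper_width: 0.319
grasp_force: 59.8
```

```bash
python3 -c "
from h import *
tq()"
```

```text
t 18.53 pos [ 0.5335 -0.0104  0.1339] yaw 117.22 zax [-1.5e-03 -2.0e-04 -1.0e+00] q1,q6 [-0.159 -0.634] w 0.319 gf 59.8 F [-0.06 -0.22 -1.33] T [ 0.021 -0.016  0.039]
eff6 0.0003 [  0.071 -32.097 -34.737   0.036  -0.071   0.   ]
```

move_arm:
  targets:
    - [[0, 0, 0, -0.025, 0], [0, 0, 0, -0.04, 0], [0, 0, 0, -0.05, -0.8], [0, 0, 0, -0.03, -1], [0, 0, 0, 0, -1]]

```text
time: 18.95
tool_pos: [0.5363, -0.011, 0.227]
tool_rot: [0.004, 0.388, 0.922, 0.001]
contact_force: [0.0, -0.7, -1.5]
gripper_width: 0.321
grasp_force: 59.8
```

move_arm:
  targets:
    - [[0, 0, 0, 0, -1], [0, 0, 0, 0, -0.47], [0, 0, 0, 0, 0]]

```text
time: 19.2
tool_pos: [0.5338, -0.0106, 0.2212]
tool_rot: [-0.0, 0.318, 0.948, -0.0]
contact_force: [-0.6, 0.1, 0.3]
gripper_width: 0.322
grasp_force: 59.8
```

```bash
python3 -c "
from h import *
go((.4925,-.2966,.22))
p=pix('side',(.5541,-.0104,.05)).round().astype(int)
grab('side','s6')"
```

```text
t 19.2 pos [ 0.5338 -0.0106  0.2212] yaw 142.87 zax [-4.e-04 -4.e-04 -1.e+00] q1,q6 [-0.159 -1.082] w 0.322 gf 59.8 F [-0.56  0.08  0.28] T [ 0.025  0.026 -0.002]
shift units [-0.2329 -0.4216  0.0023]
```

move_arm:
  targets:
    - [[0, -0.0291, -0.0527, 0, 0], [0, -0.0291, -0.0527, 0, 0], [0, -0.0291, -0.0527, 0, 0], [0, -0.0291, -0.0527, 0, 0], [0, -0.0291, -0.0527, 0, 0]]

```text
time: 19.67
tool_pos: [0.5074, -0.1906, 0.2209]
tool_rot: [-0.0, 0.319, 0.948, -0.0]
contact_force: [0.5, 0.2, -1.0]
gripper_width: 0.321
grasp_force: 59.8
```

move_arm:
  targets:
    - [[0, -0.0291, -0.0527, 0, 0], [0, -0.0291, -0.0527, 0, 0], [0, -0.0291, -0.0527, 0, 0], [0, 0, 0, 0, 0], [0, 0, 0, 0, 0]]

```text
time: 20.08
tool_pos: [0.4918, -0.2979, 0.2207]
tool_rot: [-0.0, 0.321, 0.947, 0.0]
contact_force: [0.2, 0.7, -1.8]
gripper_width: 0.315
grasp_force: 60.0
```

move_arm:
  targets:
    - [[0, 0, 0, 0.02, 0], [0, 0, 0, 0.03, 0], [0, 0, 0, 0.02, 0], [0, 0, 0, 0, 0], [0, 0, 0, 0, 0]]

```text
time: 20.5
tool_pos: [0.492, -0.2948, 0.1772]
tool_rot: [-0.002, 0.318, 0.948, 0.001]
contact_force: [0.8, -0.5, -1.3]
gripper_width: 0.317
grasp_force: 60.0
```

move_arm:
  targets:
    - [[0, 0, 0, 0, 0], [0, 0, 0, 0, 0], [0, 0, 0, 0, 0], [0, 0, 0, 0, 0]]

```text
time: 20.83
tool_pos: [0.493, -0.2966, 0.1799]
tool_rot: [0.001, 0.319, 0.948, -0.0]
contact_force: [-0.0, 0.2, -1.5]
gripper_width: 0.317
grasp_force: 60.0
```

```bash
python3 -c "
from h import *
go((.4925,-.2966,.110))"
```

```text
t 20.83 pos [ 0.493  -0.2966  0.1799] yaw 142.84 zax [ 0.0012 -0.001  -1.    ] q1,q6 [-0.671 -1.593] w 0.317 gf 60.0 F [-0.04  0.22 -1.47] T [-0.05   0.032  0.022]
shift units [ 0.0008 -0.0004  0.1164]
```

move_arm:
  targets:
    - [[0, 0, 0, 0.01, 0], [0, 0, 0, 0.02, 0], [0, 0, 0, 0.025, 0], [0, 0, 0, 0.025, 0], [0, 0, 0, 0.02, 0]]

```text
time: 21.25
tool_pos: [0.4917, -0.2959, 0.1164]
tool_rot: [-0.001, 0.319, 0.948, 0.0]
contact_force: [-0.3, -0.2, -0.8]
gripper_width: 0.322
grasp_force: 60.0
```

move_arm:
  targets:
    - [[0, 0, 0, 0.015, 0], [0, 0, 0, 0.01, 0], [0, 0, 0, 0, 0], [0, 0, 0, 0, 0], [0, 0, 0, 0, 0]]

```text
time: 21.67
tool_pos: [0.4931, -0.2968, 0.1048]
tool_rot: [0.001, 0.319, 0.948, -0.0]
contact_force: [-0.1, 0.8, 0.1]
gripper_width: 0.322
grasp_force: 60.0
```

```bash
python3 -c "
from h import *
go((.4925,-.2966,.0985))"
```

```text
t 21.67 pos [ 0.4931 -0.2968  0.1048] yaw 142.84 zax [ 0.0012 -0.001  -1.    ] q1,q6 [-0.671 -1.593] w 0.322 gf 60.0 F [-0.14  0.78  0.14] T [ 0.029 -0.042  0.014]
shift units [ 0.001  -0.0003  0.0105]
```

move_arm:
  targets:
    - [[0, 0, 0, 0.004, 0], [0, 0, 0, 0.004, 0], [0, 0, 0, 0.001, 0], [0, 0, 0, 0, 0], [0, 0, 0, 0, 0]]

```text
time: 22.08
tool_pos: [0.4925, -0.2964, 0.0985]
tool_rot: [0.0, 0.319, 0.948, -0.0]
contact_force: [0.1, 0.0, -1.8]
gripper_width: 0.323
grasp_force: 60.0
```

```bash
python3 -c "
from h import *
go((.4925,-.2966,.0985))"
```

```text
t 22.08 pos [ 0.4925 -0.2964  0.0985] yaw 142.84 zax [ 0. -0. -1.] q1,q6 [-0.671 -1.593] w 0.323 gf 60.0 F [ 0.07  0.03 -1.79] T [ 0.04   0.038 -0.002]
shift units [-0.0002 -0.0003  0.0001]
```

move_arm:
  targets:
    - [[60, 0, 0, 0, 0], [100, 0, 0, 0, 0], [100, 0, 0, 0, 0], [100, 0, 0, 0, 0], [100, 0, 0, 0, 0]]

```text
time: 22.5
tool_pos: [0.4927, -0.2965, 0.0987]
tool_rot: [0.0, 0.319, 0.948, -0.0]
contact_force: [0.0, 0.2, -0.2]
gripper_width: 0.989
grasp_force: 0.0
```

move_arm:
  targets:
    - [[100, 0, 0, 0, 0], [100, 0, 0, -0.02, 0], [100, 0, 0, -0.03, 0], [100, 0, 0, -0.05, 0], [100, 0, 0, -0.06, 0]]

```text
time: 22.92
tool_pos: [0.4913, -0.2954, 0.1939]
tool_rot: [-0.002, 0.319, 0.948, 0.001]
contact_force: [0.8, -0.3, 0.0]
gripper_width: 1.003
grasp_force: 0.0
```

move_arm:
  targets:
    - [[100, 0, 0, -0.06, 0], [100, 0, 0, -0.03, 0], [100, 0, 0, 0, 0], [100, 0, 0, 0, 0], [100, 0, 0, 0, 0]]

```text
time: 23.33
tool_pos: [0.4921, -0.296, 0.2477]
tool_rot: [-0.001, 0.319, 0.948, 0.0]
contact_force: [0.2, 0.5, 0.1]
gripper_width: 0.997
grasp_force: 0.0
```

```bash
python3 -c "
from h import *
go();grab('side','s7')"
```

```text
t 23.33 pos [ 0.4921 -0.296   0.2477] yaw 142.84 zax [-1.1e-03  9.0e-04 -1.0e+00] q1,q6 [-0.671 -1.593] w 0.997 gf 0.0 F [0.21 0.46 0.07] T [-0.033  0.035 -0.006]
```

View pics/s7.png

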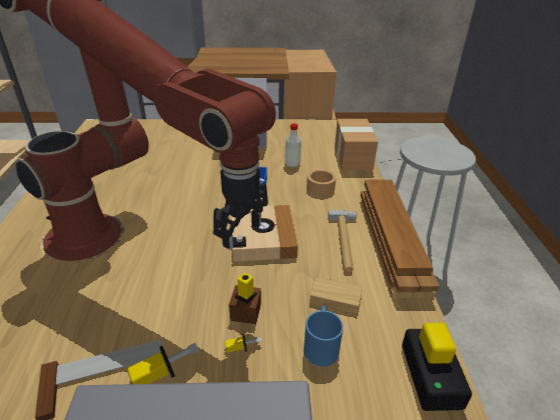

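The screwdriver stands upright in its stand at (245,288), the rail is closed on the panel, and the gripper is clear. I'm handing in.

```bash
python3 -c "
from plant import job
print(job.job_done())"
```

```text
the job is handed in; nothing more can be done
None
```

The job is handed in: the cam is tightened to about 0.28 N m with the rail drawn in against the panel, and the screwdriver is back upright in its stand; no verdict came back, and both look-alike screwdrivers toppled as the arm came in, seemingly by themselves, and I left them lying.

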